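# Hang the bamboo tea-tool holder on its brass peg

## Robot

A 7-joint arm with a two-finger parallel gripper is mounted at the origin on the work surface. World frame = base frame: x ahead of the robot, y to its left, z up, the work surface at z = 0. Lengths are in mm, angles in rad, forces in N, time in s.
With the tool pointing down it reaches from about 350 to 900 mm from the base axis. Payload 8.1 kg.
Tool frame: the origin (TCP) lies between the finger pads; the fingertips stand tcp_to_tips ahead of it and the grasp point (between the pads) lies 2 mm behind it (tcp_to_tips is the distance from the TCP to the fingertips, in mm); z points along the fingers, y is the line along which they close (so a half turn about z gives the same grasp; the last joint's range is limited). The gripper opens to 92 mm and grips with 3 to 60 N. Pads are 19 mm wide; open, the fingers measure 130 mm over their backs; the gripper's body (75 mm by 190 mm) begins 47 mm behind the grasp point.
Start: joints at [1.149, 0.434, 0.025, 1.573, -0.012, 1.134, -0.075], TCP at [195.869, -593.529, 243.742] pointing down, gripper open.
Joint ranges: [-2.62, 2.62], [-0.44, 2.09], [-1.27, 1.32], [0.08, 2.57], [-1.32, 4.46], [0.12, 2], [-2.74, 2.74]. Speed limits (rad/s): [2.22, 2.22, 3.01, 3.01, 3.14, 3.14, 3.14].

## Interface

Orientations are given as a 3x3 rotation matrix whose columns are the frame's x, y, z axes.
In Python, from station import state, camera, calibration, finish_job, trace, tip_of, tcp_to_tips gives the robot as it stands.
- The arm moves only by the tool jog_arm, never from a script. Its argument "targets" is a list of rows, each a list of 3 entries, a list of its own where there are three numbers: the shift along the tool's x, y, z in m, then the turn, a rotation vector about the tool's x, y, z in rad, then the opening, from 0 (shut) to 1 (fully open). A call has 1 to 5 rows; each row is the pose to reach, as a shift and turn from the pose commanded when the call began, along the tool's axes at that moment; what a row does not reach only later rows make up. A row lasts 1/8 s, in which the tool goes at most 62.5 mm and 10.7 degrees, less where a joint would pass 70% of its speed; a pose out of reach is approached as far as the arm can. A call with a gripper value outside its range is refused whole. The fingers move at their own pace and stop on an object; "grip_force" is the grip in N (left out, the last holds). Time passes only in rows, so rows that repeat a pose let the fingers close. It gives the time, the measured TCP pose, the force, the opening and the grip force at its end, in the units of the state.
- state(): the state, without advancing time (a new reading comes with each control period).
- camera(name): name is "side" or "top"; returns the picture (384x512x3 uint8, red, green, blue); there is no depth.
- calibration(name): a dict with "camera_matrix" (3x3 intrinsics, pixels), "k1" (the pictures are not rectified: a ray, as slopes to the right and down, at radius r is drawn at 1 + k1 r^2 times it, then the intrinsics apply), "rvec" (rotation vector, rad) and "tvec" (3), from world to camera coordinates, as OpenCV has them. Camera axes: x right, y down, z forward; pixel columns grow to the right and rows downward; lengths in mm; the calibration is good to about 2 mm. A picture is of the moment at which its call begins. calibration takes no time and is no camera call.
- finish_job(): hands the job in; it is judged then, once.
Trained networks look in the newest picture that a camera, given by its name, has taken for a name from the list of things; names that differ only in an ending like _2 or _b are one class to them, and where a whole thing is asked for, a point or a joint stands for the part that bears it (a point fixed in the world has none). Each returns a list of dicts, best first, with "confidence" (0 to 1); they miss things now and then, are a little off and sometimes report something else, mostly with a low value. They report only what shows in the picture. A call takes as long as a camera call.
- trace(camera, thing): "region" (384x512 bool, what is visible of it) and "position" ([column, row] in pixels, amid what is visible of it).
- tip_of(camera, thing): "position" ([column, row] in pixels: a listed point, or the origin of a listed thing).
The state is a dict: "t": time; "joint_positions": joint angles; "qvel": joint speeds; "tau": joint torques, N m; "tool_pos": TCP position; "ee_rot": TCP orientation; "ft_force": force on the tool from outside, world axes, zero at the start; "torque": the same for the moment, N m; "width": finger opening in mm; "finger_force": force on a finger pad.
Only numpy, scipy, OpenCV 4.12 (cv2) and the standard library are available. Lean on these libraries where they do the work, as an engineer would, in place of code of your own. Each camera call takes 0.05 s, during which the arm holds its last target. There are 200 camera calls.

## Task

Lift the bamboo tool holder out of the drying rack and stand it upright on the cork mat, letting go of it there so that you can take it afresh by its two sides. Then hang it by its eye on the brass peg of the rail, with its back flat against the rail boards. Do not shift or tip the other tea things.

Things in the scene. Friction and masses are not known exactly. Their poses are not given: they have to be found in the camera images.
- holder: Bamboo holder, loose, 0.18 kg, upright in the rack, x within 0.03 rad of the rack's. Origin: centre of underside; z up, x from its front box to its flat back. Open box: x -28 to 16 mm, 60 wide, 60 high. Back plate: x 16 to 28 mm, 60 wide up to z 83, then a neck 44 wide (y -22 to 22) up to z 150 (top). Round 22 mm eye through the neck along x, centre z 107; neck solid above z 118.
- holder_eye (a point): Centre of the holder's eye at the plate's back face: 28 mm in x, 0 in y, 107 mm in z from the holder's origin. Axes as the holder's; the eye's axis is x.
- rack: Dark wooden drying rack, fixed. Origin: centre of underside. Floor 8 mm thick, 76 (x) x 100 mm (y), holder stands on it. Two cheeks at y -38 to -49 and 38 to 49 mm, 70 mm long in x, up to z 146; open in front, behind and above. Only 16 mm lies between neck and each cheek: in here pinch the holder front to back.
- mat: Square cork mat, fixed, 150 x 150 x 3 mm thick, clear of other things. Origin: centre of its underside.
- rail: Peg rail, fixed. Origin: on the table under its middle; y along it, pegs stand out of its front (-x). Upper board 400 mm long, x -12 to 12 mm, z 150 to 235; lower board likewise, z 85 to 120; end posts at y +-211, 235 high. Pegs at y -115, 0, 115, z 200 mm; which is brass varies. One white china peg is empty, one carries a strainer (44 wide, 16 mm out), leave it.
- peg_brass: Brass peg, fixed to the rail. Origin: on its axis at the upper board's front face, 200 mm above the table. Axes as the rail's: -x straight out of the board, z up. 12 mm diameter, round end, reaches 31 mm out; axis rises 10 degrees outwards (4.4 mm at 25 mm out). Brass button on the board's top edge above it. With the holder hung, holder_eye lies about 4 mm below this origin.
- gaiwan: White lidded gaiwan on its saucer, 104 mm wide, 88 mm high, loose; leave alone. Origin: centre of underside.
- pitcher: Ribbed glass pitcher, 80 mm wide with a handle on its -y side, 100 mm high, loose; leave alone. Origin: centre of underside.
- cup0: Celadon cup, 60 mm wide, 42 mm high, loose; leave alone. Origin: centre of underside.
- cup1: Celadon cup, as cup0; leave alone.
- cup2: Celadon cup, as cup0; leave alone.
- tong: Steel tea tong lying flat along its x, 155 mm long, 25 mm wide, 7 mm high, loose; leave alone. Origin: underside, near its middle.

How it is judged:
By the outcome, as a careful person would: the job done as asked, in the order asked, and still so for the second after the job is handed in, with the robot touching nothing.
It also fails if it takes over 54 s, if anything falls off the work surface, if the arm or the gripper's body presses on something with over 40 N, if the wrist force passes 120 N, or if a joint passes its speed limit or range.

## Working session

There is one attempt and no reset: what is moved stays moved. The work goes in short steps, Python scripts to look and compute and a tool call to move; the robot and the scene stay as the last step left them, time stands still between calls to the robot, and variables do not carry over. Pictures are saved under pics/ and viewed, at most 10 in all, crops included, and the job is handed in when it is done.

Besides the shell and the picture viewer there is one more tool, called after "Request:" as name(argument=value, ...), one argument or row to a line, values as JSON. jog_arm: Moves the arm, as the interface text tells. Its arguments: {"type":"object","properties":{"targets":{"type":"array","items":{"type":"array"}},"grip_force":{"type":"number"}},"required":["targets"]}

```bash
ls; mkdir -p pics
cat > h.py <<'E'
import numpy as np, cv2
from station import *
from scipy.optimize import least_squares
def cal(n):
    c=calibration(n); return np.array(c["camera_matrix"],float),c["k1"],cv2.Rodrigues(np.array(c["rvec"],float))[0],np.array(c["tvec"],float).ravel()
def proj(n,P):
    K,k,R,t=cal(n); P=np.atleast_2d(P)@R.T+t; s=P[:,:2]/P[:,2:]
    s=s*(1+k*(s**2).sum(1,keepdims=True)); return s@K[:2,:2].T+K[:2,2]
def ray(n,px):
    K,k,R,t=cal(n); d=cv2.undistortPoints(np.array([[px]],float),K,np.array([k,0,0,0,0.]))[0,0]
    return -R.T@t, R.T@np.array([d[0],d[1],1])
def onz(n,px,z):
    o,d=ray(n,px); return o+d*(z-o[2])/d[2]
def tri(pa,pb):
    (o,d),(p,e)=ray("top",pa),ray("side",pb)
    s=np.linalg.lstsq(np.c_[d,-e],p-o,rcond=None)[0]; a=o+s[0]*d;b=p+s[1]*e
    return (a+b)/2,np.linalg.norm(a-b)
def save(n,name): 
    im=camera(n); cv2.imwrite("pics/"+name,im[:,:,::-1]); return im
E
python3 - <<'E'
from h import *
np.set_printoptions(precision=1,suppress=True)
for c in("top","side"):
    save(c,c+"0.png"); K,k,R,t=cal(c); print(c,-R.T@t,K[0,0],k)
pos={}
for th in ["holder","holder_eye","rack","mat","rail","peg_brass","gaiwan","pitcher","cup0","tong"]:
    for c in("top","side"):
        r=tip_of(c,th); print(th,c,[(np.array(x["position"]),round(x["confidence"],2)) for x in r[:4]])
        if r: pos[th,c]=r[0]["position"]
    if (th,"top") in pos and (th,"side") in pos: print("   ",tri(pos[th,"top"],pos[th,"side"]))
print(state(),tcp_to_tips)
E
```

```text
pics
top [ 473.7   33.4 1038. ] 403.3994146647807 -0.031699343836572115
side [277.4 629.  886.1] 454.5652417524746 -0.08486780040432242
holder top [(array([153.4, 203.9]), 0.64)]
holder side [(array([209.8, 316.2]), 0.83), (array([190.7, 208.5]), 0.54)]
    (array([532.9, 273.8,  23.6]), np.float64(12.840335394256396))
holder_eye top [(array([141.1, 187.3]), 0.89), (array([371.8, 202.9]), 0.19)]
holder_eye side [(array([193.7, 285.4]), 0.57)]
    (array([561. , 277. , 132.4]), np.float64(6.555562024787833))
rack top [(array([153.8, 202. ]), 0.92)]
rack side [(array([215.3, 321.7]), 0.65), (array([323.8, 206.4]), 0.58)]
    (array([530.8, 274.3,   3.9]), np.float64(4.446321949454883))
mat top [(array([243.7, 222.6]), 0.83)]
mat side [(array([313., 293.]), 0.64), (array([275.2, 249.2]), 0.6), (array([212.7, 322.5]), 0.56)]
    (array([ 437. ,   35.6, -158.9]), np.float64(105.15322310064536))
rail top [(array([369.1, 203.3]), 0.81)]
rail side []
peg_brass top [(array([411.7, 253.2]), 0.51)]
peg_brass side [(array([352.7, 100.8]), 0.54)]
    (array([ 437.8, -299.6,  214.4]), np.float64(1
[... 576 characters left out ...]
([508.5, 146.1, 119.3]), np.float64(303.8943881681597))
tong top [(array([312.4, 251.1]), 0.63)]
tong side [(array([326.5, 206.3]), 0.72), (array([196.3, 287. ]), 0.63)]
    (array([ 422.7, -134.3,   -2.9]), np.float64(6.87513590956287))
{'t': 1.1, 'joint_positions': array([ 1.1,  0.4,  0. ,  1.6, -0. ,  1.1, -0.1]), 'qvel': array([-0., -0.,  0., -0., -0.,  0.,  0.]), 'tau': array([  0. , -66.8,   1. , -31.5,  -0.1,   0. ,   0. ]), 'tool_pos': array([ 195.9, -593.5,  243.7]), 'ee_rot': array([[ 0.9,  0.3, -0. ],
       [ 0.3, -0.9, -0. ],
       [-0. ,  0. , -1. ]]), 'ft_force': array([ 0.1,  0.6, -0.3]), 'torque': array([-0.,  0., -0.]), 'finger_force': 0.0, 'width': 91.98093921824469} 17.0
```

View pics/top0.png

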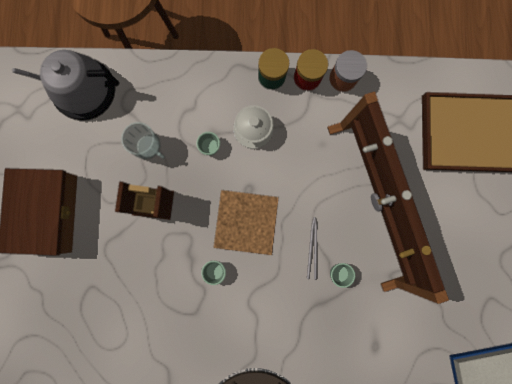

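View pics/side0.png

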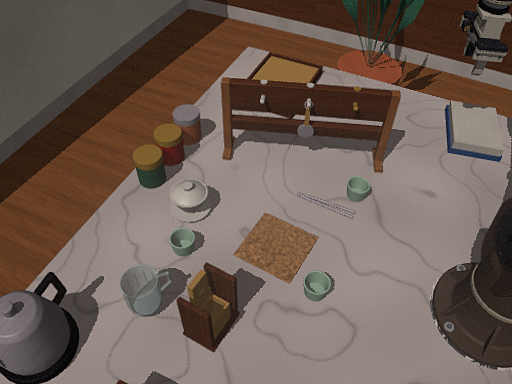

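The top view shows the rack and holder at (145,202) with the back plate at (139,188). The mat is at (247,222), and the brass peg is at (407,253) on the rail's lower end, with its button at (426,250). The side view shows the holder between the rack cheeks at (208,305), and the brass peg at (357,105).

```bash
cat > crop.py <<'E'
import cv2,numpy as np
def crop(src,x,y,w,h,s):
    im=cv2.imread("pics/"+src)[y:y+h,x:x+w]; im=cv2.resize(im,None,fx=s,fy=s,interpolation=cv2.INTER_CUBIC)
    im=cv2.convertScaleAbs(im,alpha=1.6,beta=15)
    for c in range(-x%10,w,10): cv2.line(im,(c*s,0),(c*s,5),(0,255,0),1); cv2.putText(im,str(x+c),(c*s,16),0,.35,(0,255,0),1)
    for r in range(-y%10,h,10): cv2.line(im,(0,r*s),(5,r*s),(0,255,0),1); cv2.putText(im,str(y+r),(6,r*s+4),0,.35,(0,255,0),1)
    return im
E
python3 - <<'E'
from crop import *
a=crop("top0.png",105,165,80,70,5);b=crop("side0.png",165,255,80,100,5)
A=np.zeros((500,800,3),np.uint8);A[:350,:400]=a;A[:500,400:]=b;cv2.imwrite("pics/c1.png",A)
a=crop("top0.png",320,85,130,220,2);b=crop("side0.png",215,70,190,110,2)
a=cv2.resize(crop("top0.png",320,85,130,220,3)[:600],(340,576));b=crop("side0.png",215,70,190,110,2)
A=np.zeros((576,800,3),np.uint8);A[:,:340]=a;A[:220,340:720]=b;A[230:580,345:795]=crop("side0.png",310,75,90,70,5)[:346];cv2.imwrite("pics/c2.png",A)
E
```

```text
(no output)
```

View pics/c1.png

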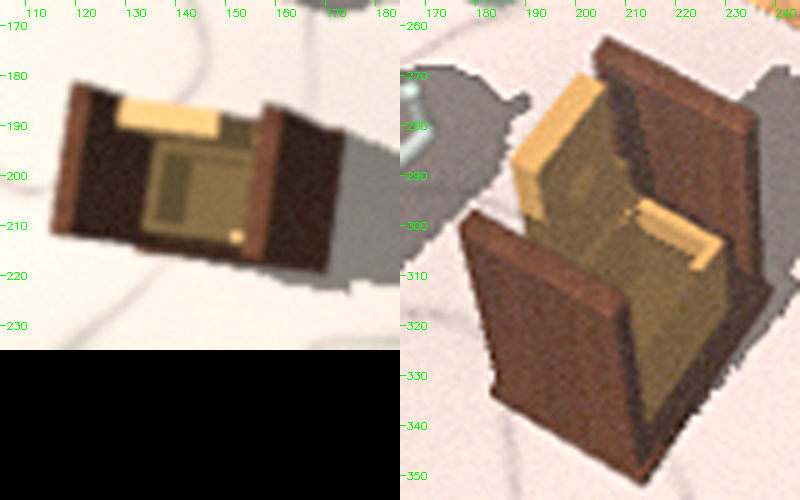

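View pics/c2.png

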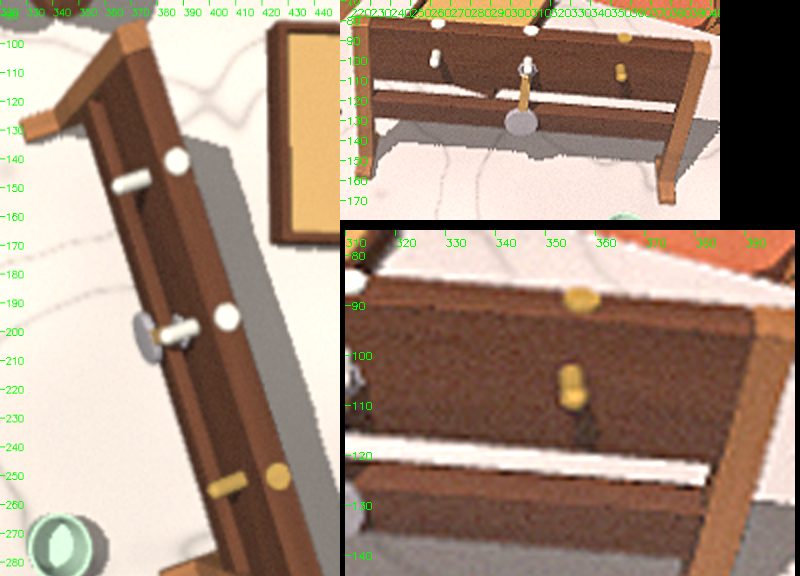

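c1 gives corner pixels. The rack cheek tops in the top view run (120,181)–(115,212) and (158,185)–(154,216), and the neck top runs (129,184)–(149,193). c2 puts the brass peg base at (413.7,251) and its tip at (400.7,255.5) in the top view, with the base at (354.8,102.6) and the tip at (355.6,108.6) in the side view. I'll fit poses to these next.

```bash
cat >> h.py <<'E'
def fit(obs,x0,z=0.,bias=False,free_z=False):
    """obs: {cam:[(local xyz,px)]}; x,y,yaw(,z)"""
    def pts(p,L):
        c,s=np.cos(p[2]),np.sin(p[2]); return np.array(L,float)@np.array([[c,s,0],[-s,c,0],[0,0,1]])+[p[0],p[1],p[3] if free_z else z]
    def f(p): return np.concatenate([(proj(c,pts(p,[o[0] for o in v]))-np.array([o[1] for o in v])).ravel() for c,v in obs.items()])
    r=least_squares(f,list(x0)+([z] if free_z else []),loss="soft_l1",x_scale=[10,10,.1]+[10]*free_z)
    return r.x,f(r.x).reshape(-1,2)
E
cat > m1.py <<'E'
from h import *
np.set_printoptions(precision=3,suppress=True)
rack={"top":[((35,49,146),(120,181.4)),((35,38,146),(123.4,183.4)),((-35,49,146),(115.2,211.8)),((-35,38,146),(119,212.2)),((35,-38,146),(158.2,185.4)),((-35,-38,146),(154.2,216.4)),((-35,-49,146),(157.8,216.8))],
"side":[((35,49,146),(177,300.6)),((35,38,146),(180.6,297)),((-35,38,146),(210.8,314.6)),((-35,49,146),(207.6,318.4)),((35,-49,146),(206.6,262.4)),((-35,-49,146),(236.4,278.4)),((35,-38,146),(203.6,266))]}
hold={"top":[((28,22,150),(129.4,184.4)),((16,22,150),(128.4,191)),((28,-22,150),(149.2,186.8)),((16,-22,150),(148.6,192.6))],
"side":[((28,-22,150),(201,269.4)),((16,-22,150),(206.6,272.6)),((16,22,150),(192.6,289)),((28,22,150),(187.4,286))]}
B=-12
rail={"top":[((-43,-115,205.4),(400.7,255.5)),((B,-115,200),(413.7,251)),((B,115,200),(377.4,146.1)),((-43,115,205.4),(364,150.3)),((B,0,200),(395.3,197.8)),((0,115,238),(387.7,140.6)),((0,0,238),(406.8,195)),((0,-115,238),(426.3,250.3))],
"side":[((0,-115,238),(357.4,89)),((-43,-115,205.4),(355.6,108.6)),((B,-115,200),(354.8,102.6)),((B,115,200),(263,95)),((-43,115,205.4),(262.3,101))]}
for n,o,x0,z in(("rack",rack,(530,274,-.1),0),("holder",hold,(530,274,-.1),8),("rail",rail,(520,-290,-1.8),0)):
    p,r=fit(o,x0,z); print(n,p); print(r.T)
    print("  freez",fit(o,x0,z,free_z=True)[0]," top",fit({"top":o["top"]},x0,z)[0]," side",fit({"side":o["side"]},x0,z)[0])
    if n=="rail":
        c,s=np.cos(p[2]),np.sin(p[2]); print("peg",p[0]-12*c+115*s,p[1]-12*s-115*c)
E
python3 - <<'E'
import m1
from h import *
ims=[]
for c in("top","side"):
    camera(c)
    for r in trace(c,"mat")[:2]:
        m=r["region"].astype(np.uint8); cs,_=cv2.findContours(m,0,2); k=max(cs,key=cv2.contourArea)
        rect=cv2.approxPolyDP(k,.05*cv2.arcLength(k,True),True)[:,0]
        print(c,r["confidence"],[onz(c,q,3)[:2].round() for q in rect], onz(c,cv2.moments(m,True) and np.array([cv2.moments(m,True)["m10"],cv2.moments(m,True)["m01"]])/m.sum(),3).round(1))
E
```

```text
rack [531.476 278.736  -0.082]
[[-1.938 -0.505 -1.558 -0.492 -1.773 -1.926 -0.62   0.067  0.033  1.849
   1.614  0.589  1.753  0.386]
 [-0.854 -2.317 -0.132  0.022 -0.598 -0.343 -0.188 -0.076 -1.105 -0.865
   0.232 -0.997 -1.094 -0.436]]
  freez [532.534 277.93   -0.087  -4.926]  top [530.438 275.799  -0.082]  side [532.315 280.653  -0.094]
holder [532.631 277.274  -0.112]
[[-0.363 -0.277 -0.567 -0.858  1.19   0.798  0.684  0.601]
 [-0.768 -2.002 -0.387 -0.808 -0.485 -0.758  0.379  0.278]]
  freez [533.03  277.125  -0.113   6.473]  top [530.383 275.095  -0.07 ]  side [533.851 278.275  -0.117]
rail [ 549.298 -284.78    -1.239]
[[-0.591 -0.498 -0.534 -0.21  -0.39   0.734  0.661  0.443  1.05   1.374
   1.262  1.236  0.776]
 [-0.181 -0.426 -0.367 -0.772 -0.263 -0.401 -0.683 -0.517 -1.402  0.379
   0.49   0.973  0.637]]
  freez [ 549.211 -284.435   -1.24     0.73 ]  top [ 548.41  -284.888   -1.237]  side [ 552.233 -285.185   -1.253]
peg 436.6502989392763 -310.8480022767609
top 0.88 [array([569., 101.]), array([425., 119.]), array([409., -27.]), array([558., -44.])] [489.6  36.7   3. ]
side 0.77 [array([558., -36.]), array([572., 102.]), array([429., 119.]), array([413., -26.])] [490.6  42.6   3. ]
```

```bash
cat >> h.py <<'E'
def go(x,y,z,yaw):
    """shift (tool axes, m) and turn to have TCP at xyz, tool down, tool y at yaw (rad, world)"""
    from scipy.spatial.transform import Rotation as Ro
    s=state(); R=np.array(s["ee_rot"]); c,n=np.cos(yaw),np.sin(yaw)
    T=np.array([[-n,c,0],[c,n,0],[0,0,-1]]).T
    T=np.c_[np.cross([c,n,0],[0,0,-1]),[c,n,0],[0,0,-1]]
    d=R.T@(np.array([x,y,z])-s["tool_pos"])/1000; w=Ro.from_matrix(R.T@T).as_rotvec()
    print("t",round(s["t"],2),"pos",np.round(s["tool_pos"],1),"yaw y",np.arctan2(R[1,1],R[0,1]).round(3),"F",np.round(s["ft_force"],1),"w",round(s["width"],1)); print("shift",d.round(4).tolist(),"turn",w.round(4).tolist())
E
python3 -c "
from h import *
go(400,0,400,-.6);go(553.9,274.8,400,-.1)"
```

```text
t 1.3 pos [ 195.9 -593.5  243.8] yaw y -1.252 F [ 0.4  0.6 -0.3] w 91.9
shift [0.3798, -0.4997, -0.1563] turn [0.0001, 0.0, -0.6521]
t 1.3 pos [ 195.9 -593.5  243.8] yaw y -1.252 F [ 0.4  0.6 -0.3] w 91.9
shift [0.6121, -0.7124, -0.1563] turn [0.0001, 0.0001, -1.1521]
```

Request:
jog_arm(
  targets=[
    [[0,0,-0.06],[0,0,0],1],
    [[0,0,-0.12],[0,0,0],1],
    [[0.1,-0.1,-0.156],[0,0,-0.18],1],
    [[0.6,-0.7,-0.156],[0,0,-1.0],1],
    [[0.6,-0.7,-0.156],[0,0,-1.0],1],
  ],
)

```text
t: 1.92
tool_pos: [270.6, -421.8, 382.5]
ee_rot: [[0.637, 0.771, 0.001], [0.771, -0.637, -0.001], [-0.0, 0.001, -1.0]]
ft_force: [1.2, 0.2, 1.0]
width: 91.6
finger_force: 0.0
```

```bash
python3 -c "
from h import *
go(553.9,274.8,300,-.1)"
```

```text
t 1.93 pos [ 270.6 -421.8  382.5] yaw y -0.691 F [1.2 0.2 1. ] w 91.6
shift [0.7173, -0.2257, 0.082] turn [0.0008, 0.0006, -0.591]
```

Request:
jog_arm(
  targets=[
    [[0.717,-0.225,0.02],[0,0,-0.59],1],
    [[0.717,-0.225,0.02],[0,0,-0.59],1],
    [[0.717,-0.225,0.02],[0,0,-0.59],1],
    [[0.717,-0.225,0.02],[0,0,-0.59],1],
    [[0.717,-0.225,0.02],[0,0,-0.59],1],
  ],
)

```text
t: 2.55
tool_pos: [390.0, -133.1, 374.1]
ee_rot: [[0.107, 0.994, 0.001], [0.994, -0.107, -0.001], [-0.001, 0.001, -1.0]]
ft_force: [1.6, -0.3, 0.6]
width: 92.1
finger_force: 0.0
```

```bash
python3 -c "
from h import *
go(553.9,274.8,250,-.1)"
```

```text
t 2.55 pos [ 390.  -133.1  374.1] yaw y -0.107 F [ 1.6 -0.3  0.6] w 92.1
shift [0.4232, 0.1193, 0.124] turn [0.0011, 0.0007, -0.0069]
```

Request:
jog_arm(
  targets=[
    [[0.423,0.119,0.124],[0,0,0],1],
    [[0.423,0.119,0.124],[0,0,0],1],
    [[0.423,0.119,0.124],[0,0,0],1],
    [[0.423,0.119,0.124],[0,0,0],1],
    [[0.423,0.119,0.124],[0,0,0],1],
  ],
)

```text
t: 3.18
tool_pos: [502.3, 145.6, 288.6]
ee_rot: [[0.108, 0.994, 0.001], [0.994, -0.108, -0.0], [-0.0, 0.001, -1.0]]
ft_force: [1.6, -1.2, 0.8]
width: 91.9
finger_force: 0.0
```

```bash
python3 -c "
from h import *
go(553.9,274.8,250,-.1)"
```

```text
t 3.17 pos [502.3 145.6 288.6] yaw y -0.108 F [ 1.6 -1.2  0.8] w 91.9
shift [0.134, 0.0373, 0.0386] turn [0.0008, 0.0002, -0.0081]
```

Request:
jog_arm(
  targets=[
    [[0.134,0.037,0.038],[0,0,0],1],
    [[0.134,0.037,0.038],[0,0,0],1],
    [[0.134,0.037,0.038],[0,0,0],1],
    [[0.134,0.037,0.038],[0,0,0],1],
  ],
)

```text
t: 3.68
tool_pos: [552.4, 274.4, 250.2]
ee_rot: [[0.105, 0.994, -0.001], [0.994, -0.105, -0.0], [-0.0, -0.001, -1.0]]
ft_force: [0.4, -1.1, -0.0]
width: 91.8
finger_force: 0.0
```

```bash
python3 -c "
from h import *
a=save('top','t1.png');b=save('side','s1.png')
go(553.9,274.8,136,-.1)
p=np.array(state()['tool_pos'])+[0,0,-17]; print(proj('top',p),proj('side',p))
from crop import *
A=np.zeros((500,800,3),np.uint8);A[:,:400]=crop('t1.png',105,150,80,100,5);A[:,400:]=crop('s1.png',165,225,80,100,5);cv2.imwrite('pics/c3.png',A)"
```

```text
t 3.77 pos [552.8 272.1 251.2] yaw y -0.108 F [-0.8  0.  -0.4] w 91.7
shift [0.0029, 0.0007, 0.1152] turn [0.0003, 0.001, -0.0082]
[[129.55693795 184.81856034]] [[195.59671355 254.93642609]]
```

View pics/c3.png

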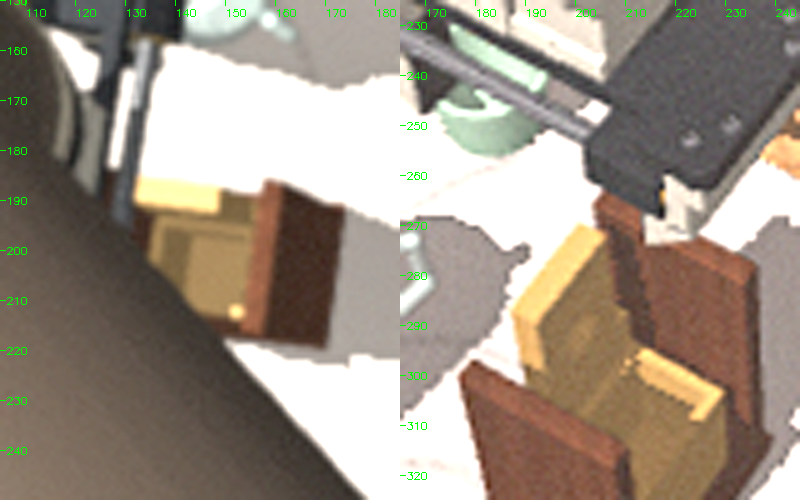

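The side view shows the front fingertip at about (218,272), ahead of the neck, with nothing in the way. I'll go down now.

Request:
jog_arm(
  targets=[
    [[0.002,0.001,0.05],[0,0,-0.004],1],
    [[0.002,0.001,0.09],[0,0,-0.008],1],
    [[0.002,0.001,0.115],[0,0,-0.008],1],
    [[0.002,0.001,0.115],[0,0,-0.008],1],
    [[0.002,0.001,0.115],[0,0,-0.008],1],
  ],
)

```text
t: 4.4
tool_pos: [554.8, 274.7, 137.7]
ee_rot: [[0.1, 0.995, 0.002], [0.995, -0.1, 0.001], [0.001, 0.002, -1.0]]
ft_force: [-0.1, -0.0, 0.7]
width: 91.9
finger_force: 0.0
```

Request:
jog_arm(
  targets=[
    [[0,0,0],[0,0,0],0.25],
    [[0,0,0],[0,0,0],0.18],
    [[0,0,0],[0,0,0],0.1],
    [[0,0,0],[0,0,0],0.05],
    [[0,0,0],[0,0,0],0],
  ],
  grip_force=25,
)

```text
t: 5.03
tool_pos: [553.8, 275.3, 135.9]
ee_rot: [[0.099, 0.995, -0.0], [0.995, -0.099, -0.0], [-0.0, -0.0, -1.0]]
ft_force: [0.2, -0.2, -0.3]
width: 46.9
finger_force: 0.0
```

Request:
jog_arm(
  targets=[
    [[0,0,0],[0,0,0],0],
    [[0,0,0],[0,0,0],0],
    [[0,0,0],[0,0,0],0],
  ],
)

```text
t: 5.4
tool_pos: [553.9, 275.3, 135.9]
ee_rot: [[0.099, 0.995, -0.0], [0.995, -0.099, -0.0], [-0.0, -0.0, -1.0]]
ft_force: [-0.1, 0.3, -0.6]
width: 16.4
finger_force: 0.0
```

Request:
jog_arm(
  targets=[
    [[0,0,0],[0,0,0],0],
    [[0,0,0],[0,0,0],0],
    [[0,0,0],[0,0,0],0],
  ],
)

```text
t: 5.78
tool_pos: [553.8, 275.2, 135.8]
ee_rot: [[0.099, 0.995, -0.0], [0.995, -0.099, -0.0], [-0.0, -0.0, -1.0]]
ft_force: [0.2, -0.0, -1.8]
width: 11.7
finger_force: 25.0
```

Request:
jog_arm(
  targets=[
    [[0,0,-0.03],[0,0,0],0],
    [[0,0,-0.07],[0,0,0],0],
    [[0,0,-0.11],[0,0,0],0],
    [[0,0,-0.15],[0,0,0],0],
    [[0,0,-0.18],[0,0,0],0],
  ],
)

```text
t: 6.4
tool_pos: [553.9, 275.5, 317.8]
ee_rot: [[0.099, 0.995, 0.001], [0.995, -0.099, 0.001], [0.001, 0.001, -1.0]]
ft_force: [0.2, 0.5, -2.6]
width: 12.0
finger_force: 25.0
```

```bash
python3 -c "
from h import *
a=np.deg2rad(-71)
print(490+22*np.cos(a),38+22*np.sin(a))
go(490+22*np.cos(a),38+22*np.sin(a),200,a)"
```

```text
497.16249939805743 17.19859133681503
t 6.4 pos [553.9 275.5 317.8] yaw y -0.099 F [ 0.2  0.5 -2.6] w 12.0
shift [-0.2628, -0.031, 0.1176] turn [0.0005, -0.0013, 1.1402]
```

Request:
jog_arm(
  targets=[
    [[-0.05,-0.006,0],[0,0,0.17],0],
    [[-0.1,-0.012,0.0],[0,0,0.34],0],
    [[-0.15,-0.018,0.02],[0,0,0.51],0],
    [[-0.2,-0.024,0.05],[0,0,0.68],0],
    [[-0.25,-0.031,0.08],[0,0,0.85],0],
  ],
)

```text
t: 7.02
tool_pos: [497.8, 28.0, 235.4]
ee_rot: [[0.816, 0.578, 0.001], [0.578, -0.816, -0.0], [0.001, 0.001, -1.0]]
ft_force: [1.7, 0.2, -1.4]
width: 11.6
finger_force: 25.0
```

```bash
python3 -c "
from h import *
a=np.deg2rad(-71)
go(490+22*np.cos(a),38+22*np.sin(a),160,a)"
```

```text
t 7.03 pos [497.8  28.  235.4] yaw y -0.955 F [ 1.7  0.2 -1.4] w 11.6
shift [-0.0068, 0.0084, 0.0754] turn [0.0006, -0.0009, 0.2844]
```

Request:
jog_arm(
  targets=[
    [[-0.005,0.008,0.03],[0,0,0.15],0],
    [[-0.007,0.008,0.06],[0,0,0.284],0],
    [[-0.007,0.008,0.085],[0,0,0.284],0],
    [[-0.007,0.008,0.085],[0,0,0.284],0],
  ],
)

```text
t: 7.52
tool_pos: [495.9, 18.9, 149.6]
ee_rot: [[0.943, 0.332, -0.004], [0.332, -0.943, -0.0], [-0.003, -0.001, -1.0]]
ft_force: [-0.6, 0.5, -0.5]
width: 11.8
finger_force: 25.0
```

```bash
python3 -c "
from h import *
a=np.deg2rad(-71)
go(490+22*np.cos(a),38+22*np.sin(a),131,a)"
```

```text
t 7.53 pos [495.9  18.9 149.6] yaw y -1.233 F [-0.6  0.5 -0.5] w 11.8
shift [0.0007, 0.002, 0.0186] turn [-0.001, 0.0035, 0.0067]
```

Request:
jog_arm(
  targets=[
    [[0,0.001,0.01],[0,0,0.006],0],
    [[0,0.001,0.015],[0,0,0.006],0],
    [[0,0.001,0.018],[0,0,0.006],0],
    [[0,0.001,0.018],[0,0,0.006],0],
    [[0,0.001,0.018],[0,0,0.006],0],
  ],
)

```text
t: 8.15
tool_pos: [497.8, 18.1, 133.2]
ee_rot: [[0.945, 0.326, 0.0], [0.326, -0.945, -0.0], [0.0, 0.0, -1.0]]
ft_force: [-0.2, -0.1, -1.8]
width: 11.5
finger_force: 25.0
```

Request:
jog_arm(
  targets=[
    [[0,0,0.001],[0,0,0],0],
    [[0,0,0.002],[0,0,0],0],
    [[0,0,0.003],[0,0,0],0],
    [[0,0,0.003],[0,0,0],0],
  ],
)

```text
t: 8.65
tool_pos: [498.1, 18.1, 130.5]
ee_rot: [[0.946, 0.326, 0.001], [0.326, -0.946, -0.0], [0.001, 0.0, -1.0]]
ft_force: [-0.2, -0.8, 5.1]
width: 11.9
finger_force: 25.0
```

Request:
jog_arm(
  targets=[
    [[0,0,0],[0,0,0],0.3],
    [[0,0,0],[0,0,0],0.6],
    [[0,0,0],[0,0,0],0.8],
    [[0,0,0],[0,0,0],0.8],
    [[0,0,0],[0,0,0],0.8],
  ],
)

```text
t: 9.28
tool_pos: [497.6, 18.1, 129.9]
ee_rot: [[0.945, 0.326, -0.0], [0.326, -0.945, -0.0], [-0.0, -0.0, -1.0]]
ft_force: [-1.4, 0.9, -0.4]
width: 57.4
finger_force: 0.0
```

Request:
jog_arm(
  targets=[
    [[0,0,-0.03],[0,0,0],0.8],
    [[0,0,-0.08],[0,0,0],0.8],
    [[-0.05,0,-0.13],[0,0,0],0.8],
    [[-0.11,0,-0.17],[0,0,0],0.8],
    [[-0.17,0,-0.17],[0,0,0],0.8],
  ],
)

```text
t: 9.9
tool_pos: [348.7, -33.3, 300.2]
ee_rot: [[0.945, 0.326, 0.004], [0.326, -0.945, -0.0], [0.004, 0.001, -1.0]]
ft_force: [0.2, -1.8, 0.9]
width: 73.7
finger_force: 0.0
```

```bash
python3 -c "
from h import *
a=save('top','t2.png');b=save('side','s2.png')
go(490,38,131,np.deg2rad(19))
from crop import *
A=np.zeros((500,800,3),np.uint8);A[:,:400]=crop('t2.png',215,175,80,100,5);A[:,400:]=crop('s2.png',235,185,80,100,5);cv2.imwrite('pics/c4.png',A)"
```

```text
t 10.0 pos [344.2 -34.9 299.1] yaw y -1.242 F [ 1.5  0.3 -0.2] w 73.4
shift [0.1616, -0.0224, 0.1679] turn [0.0017, 0.0028, -1.5738]
```

View pics/c4.png

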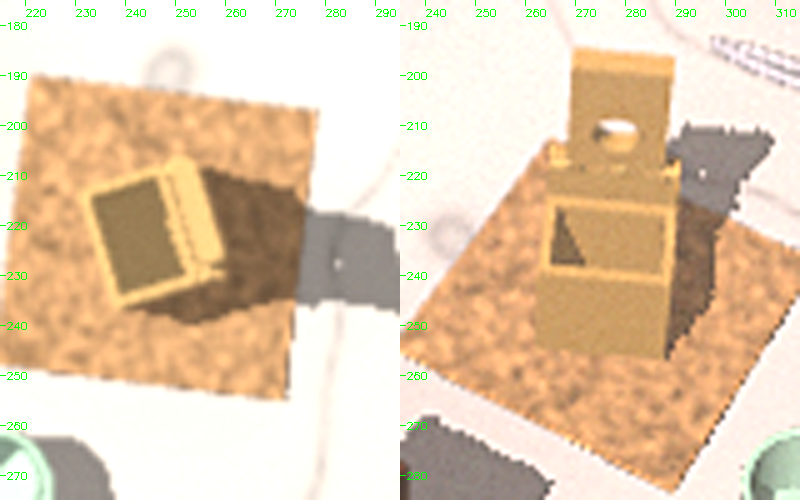

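The holder stands upright on the mat. In the side view the neck top runs (270,194)–(290,197) and the eye is at (278,211). In the top view the front box corners are (233,214) and (239,236).

```bash
cat > m2.py <<'E'
from h import *
np.set_printoptions(precision=2,suppress=True)
o={"top":[((-28,30,60),(233,214)),((-28,-30,60),(239.4,235.6)),((28,22,150),(252.4,206.4)),((28,-22,150),(259.8,226.6))],
"side":[((28,22,150),(269.8,194.4)),((28,-22,150),(290,196.4)),((16,22,150),(269.2,198)),((16,-22,150),(289.6,199.8)),((-28,30,60),(263,238.2)),((-28,-30,60),(288.4,240.6)),((-28,30,0),(262.4,253.8)),((-28,-30,0),(288.2,256.4))]}
x0=(490,38,-1.24)
u=np.array([np.cos(-1.241),np.sin(-1.241)]);v=np.array([-u[1],u[0]]);g=np.array([497.8,18.1])
for k in (o,{"top":o["top"]},{"side":o["side"]}):
    p,r=fit(k,x0,3); d=p[:2]+22*u-g; print(p,"neck-mid minus grip, along x_h, y_h:",d@u,d@v); print(r.T)
E
python3 m2.py
```

```text
[492.17  39.29  -1.23] neck-mid minus grip, along x_h, y_h: 0.1298407735823047 1.5348829619279842
[[-3.08 -1.87  1.2   0.04  0.19  0.31  0.35  0.44  0.1   1.56  0.12  0.02]
 [-2.15  0.04 -0.57 -1.62 -0.63 -1.   -0.08 -0.23  0.74  0.65  0.34 -0.01]]
[489.5   38.04  -1.19] neck-mid minus grip, along x_h, y_h: 0.4438478986001788 -1.3989454473503893
[[-2.94 -0.7   1.14  0.81]
 [-0.37  1.47  0.29 -1.05]]
[492.86  39.63  -1.24] neck-mid minus grip, along x_h, y_h: 0.03377673020063306 2.3018001923660867
[[-0.03  0.08  0.08  0.15 -0.36  1.07 -0.32 -0.44]
 [-0.7  -0.91 -0.15 -0.14  0.62  0.75  0.22  0.09]]
```

```bash
python3 -c "
from h import *
go(496.5,25,215,.33)"
```

```text
t 10.0 pos [344.2 -34.9 299.1] yaw y -1.242 F [ 1.5  0.3 -0.2] w 73.4
shift [0.1635, -0.0077, 0.084] turn [0.0017, 0.0028, -1.5721]
```

Request:
jog_arm(
  targets=[
    [[0,0,0],[0,0,-0.18],0.9],
    [[0,0,0],[0,0,-0.36],0.9],
    [[0,0,0],[0,0,-0.54],0.9],
    [[0.05,0,0],[0,0,-0.72],0.9],
    [[0.1,-0.004,0.02],[0,0,-0.9],0.9],
  ],
)

```text
t: 10.62
tool_pos: [444.4, 3.3, 279.3]
ee_rot: [[0.329, 0.944, 0.004], [0.944, -0.329, -0.001], [0.001, 0.004, -1.0]]
ft_force: [0.2, -0.5, 0.8]
width: 82.2
finger_force: 0.0
```

```bash
python3 -c "
from h import *
go(496.5,25,215,.33)"
```

```text
t 10.62 pos [444.4   3.3 279.3] yaw y -0.335 F [ 0.2 -0.5  0.8] w 82.2
shift [0.0375, 0.0418, 0.0645] turn [0.0041, 0.0005, -0.6649]
```

Request:
jog_arm(
  targets=[
    [[0.037,0.042,0.06],[0.002,0,-0.665],0.9],
    [[0.037,0.042,0.06],[0.002,0,-0.665],0.9],
    [[0.037,0.042,0.06],[0.002,0,-0.665],0.9],
    [[0.037,0.042,0.06],[0.002,0,-0.665],0.9],
    [[0.037,0.042,0.06],[0.002,0,-0.665],0.9],
  ],
)

```text
t: 11.25
tool_pos: [494.0, 24.1, 217.9]
ee_rot: [[-0.319, 0.948, -0.002], [0.948, 0.319, 0.0], [0.001, -0.002, -1.0]]
ft_force: [0.4, -1.0, -0.6]
width: 82.8
finger_force: 0.0
```

```bash
python3 -c "
from h import *
go(496.5,25,131,.33)"
```

```text
t 11.25 pos [494.   24.1 217.9] yaw y 0.325 F [ 0.4 -1.  -0.6] w 82.8
shift [-0.0001, 0.0029, 0.0869] turn [-0.0022, -0.0011, -0.0049]
```

Request:
jog_arm(
  targets=[
    [[0,0,0],[0,0,0],0.9],
    [[0,0,0],[0,0,0],0.9],
  ],
)

```text
t: 11.5
tool_pos: [493.9, 24.1, 218.3]
ee_rot: [[-0.319, 0.948, -0.002], [0.948, 0.319, -0.0], [0.0, -0.002, -1.0]]
ft_force: [-0.4, -0.6, 0.1]
width: 82.5
finger_force: 0.0
```

```bash
python3 -c "
from h import *
go(496.5,25,131,.33)"
```

```text
t 11.5 pos [493.9  24.1 218.3] yaw y 0.325 F [-0.4 -0.6  0.1] w 82.5
shift [0.0, 0.0029, 0.0873] turn [-0.0016, -0.0004, -0.0055]
```

Request:
jog_arm(
  targets=[
    [[0,0.003,0.03],[-0.002,0,-0.005],0.9],
    [[0,0.003,0.06],[-0.002,0,-0.005],0.9],
    [[0,0.003,0.087],[-0.002,0,-0.005],0.9],
    [[0,0.003,0.087],[-0.002,0,-0.005],0.9],
  ],
)

```text
t: 12.0
tool_pos: [495.3, 24.8, 129.9]
ee_rot: [[-0.325, 0.946, -0.004], [0.946, 0.325, 0.0], [0.001, -0.003, -1.0]]
ft_force: [-0.3, 0.2, -0.3]
width: 82.7
finger_force: 0.0
```

Request:
jog_arm(
  targets=[
    [[0,0,0],[0,0,0],0.6],
    [[0,0,0],[0,0,0],0.5],
    [[0,0,0],[0,0,0],0.45],
    [[0,0,0],[0,0,0],0.4],
    [[0,0,0],[0,0,0],0.4],
  ],
  grip_force=35,
)

```text
t: 12.62
tool_pos: [496.8, 25.0, 131.5]
ee_rot: [[-0.325, 0.946, 0.0], [0.946, 0.325, 0.001], [0.0, 0.001, -1.0]]
ft_force: [-0.4, -0.2, 2.4]
width: 43.9
finger_force: 35.0
```

```bash
python3 -c "
from h import *
go(496.5,25,131,.33)"
```

```text
t 12.62 pos [496.8  25.  131.5] yaw y 0.331 F [-0.4 -0.2  2.4] w 43.9
shift [0.0001, -0.0003, 0.0005] turn [0.0006, -0.0004, 0.0008]
```

Request:
jog_arm(
  targets=[
    [[0,0,-0.01],[0,0,0],0.3],
    [[0,0,-0.05],[0,0,0],0.3],
    [[0,0,-0.1],[0,0,0],0.3],
    [[0,0,-0.13],[0,0,0],0.3],
    [[0,0,-0.13],[0,0,0],0.3],
  ],
)

```text
t: 13.25
tool_pos: [497.7, 25.3, 263.9]
ee_rot: [[-0.325, 0.946, 0.005], [0.946, 0.325, 0.001], [-0.001, 0.005, -1.0]]
ft_force: [-0.4, -0.0, -2.0]
width: 43.9
finger_force: 35.0
```

```bash
cat >> h.py <<'E'
U=np.array([np.cos(-1.24),np.sin(-1.24)]);V=np.array([-U[1],U[0]])
def hang(peg,D,ze,lat=0):
    p=np.array(peg)-(D+12.85)*U+lat*V; go(p[0],p[1],ze+21.5,.331)
E
python3 -c "
from h import *
hang((436.65,-310.85),60,215)"
```

```text
t 13.25 pos [497.7  25.3 263.9] yaw y 0.331 F [-0.4 -0.  -2. ] w 43.9
shift [-0.2253, -0.1671, 0.0268] turn [0.0046, 0.0007, -0.0002]
```

Request:
jog_arm(
  targets=[
    [[-0.04,-0.03,0.0],[0,0,0],0.3],
    [[-0.085,-0.063,0.01],[0,0,0],0.3],
    [[-0.13,-0.097,0.02],[0,0,0],0.3],
    [[-0.175,-0.13,0.026],[0,0,0],0.3],
    [[-0.225,-0.167,0.026],[0,0,0],0.3],
  ],
)

```text
t: 13.88
tool_pos: [410.2, -243.0, 233.7]
ee_rot: [[-0.326, 0.945, -0.002], [0.945, 0.326, 0.002], [0.002, -0.001, -1.0]]
ft_force: [1.2, -0.2, -1.3]
width: 43.5
finger_force: 35.0
```

Request:
jog_arm(
  targets=[
    [[0,0,0],[0,0,0],0.3],
    [[0,0,0],[0,0,0],0.3],
    [[0,0,0],[0,0,0],0.3],
  ],
)

```text
t: 14.25
tool_pos: [412.1, -240.6, 234.8]
ee_rot: [[-0.327, 0.945, -0.0], [0.945, 0.327, 0.001], [0.001, 0.0, -1.0]]
ft_force: [-0.5, -0.0, -1.1]
width: 43.8
finger_force: 35.0
```

```bash
python3 -c "
from h import *
a=save('top','t3.png');b=save('side','s3.png')
hang((436.65,-310.85),60,215)
print([ [ (np.round(r['position'],1),round(r['confidence'],2)) for r in tip_of(c,n)[:2]] for c in('top','side') for n in('holder_eye','peg_brass')])
from crop import *
A=np.zeros((500,800,3),np.uint8);A[:,:400]=crop('t3.png',360,200,80,100,5);A[:,400:]=crop('s3.png',310,70,80,100,5);cv2.imwrite('pics/c5.png',A)"
```

```text
t 14.35 pos [ 412.2 -240.8  235. ] yaw y 0.333 F [ 1.4  0.8 -1.2] w 43.6
shift [-0.0013, 0.0004, -0.0015] turn [0.0002, -0.0009, 0.0024]
[[(array([383.7, 263.3]), 0.76), (array([250. , 128.2]), 0.49)], [], [(array([356.7, 112.3]), 0.89)], []]
```

View pics/c5.png

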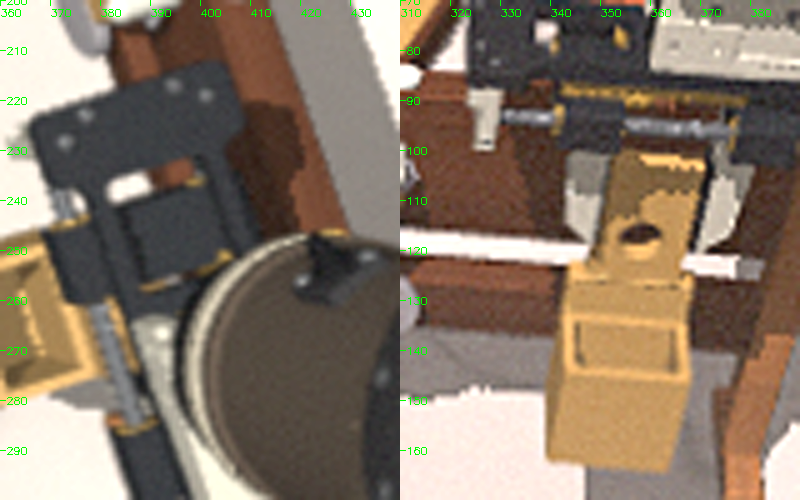

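The holder is upright in the grip. In the side view its eye is at (358,116.6) and its front box corners are at (339.6,162), (363.6,164), (342.6,144) and (367,145.6). I'll use these to correct the peg estimate for the camera bias here.

Run:
```python
import contextlib,io
with contextlib.redirect_stdout(io.StringIO()): import m1
from h import *
np.set_printoptions(precision=2,suppress=True)
s=state();T=np.array(s["tool_pos"]);O=np.r_[T[:2]-15.15*U,T[2]-128.5]
L=[(16,0,107),(-28,30,60),(-28,-30,60),(-28,30,0),(-28,-30,0)];px=np.array([(358,116.6),(342.6,144),(367,145.6),(339.6,162),(363.6,164)])
W=np.array([O+np.r_[a*U+b*V,c] for a,b,c in L])
r=px-proj("side",W);print("side residual obs-pred",r.T,r.mean(0)); b=r[:].mean(0)
e=O+np.r_[28*U,107];print("top eye pred",proj("top",e),"net 383.7,263.3")
# peg from side view after bias removal, with rail yaw fixed
for name,bb in(("raw",0*b),("corr",b)):
  o={"side":[(l,np.array(q)-bb) for l,q in m1.rail["side"] ]}
  p,_=fit(o,(549,-285,-1.24)); print(name,p,p[:2]-12*np.array([np.cos(p[2]),np.sin(p[2])])-115*np.array([-np.sin(p[2]),np.cos(p[2])]))
  o["side"]=o["side"][:3]
  P=least_squares(lambda q: (proj("side",[np.r_[q-np.array([0,0])+(a+12)*U+(y+115)*V,z] for (a,y,z),_ in o["side"]])-[k for _,k in o["side"]]).ravel(),[436,-310],loss="soft_l1").x
  print("   brass only",P)
p,_=fit({"top":m1.rail["top"]},(549,-285,-1.24));print("top",p[:2]-12*U-115*V)
```

```text
side residual obs-pred [[-0.69 -0.79 -1.73 -0.11 -0.46]
 [-0.44  0.78  0.23  0.61  0.52]] [-0.75  0.34]
top eye pred [[388.04 260.44]] net 383.7,263.3
raw [ 552.23 -285.18   -1.25] [ 439.24 -309.72]
   brass only [ 439.39 -309.5 ]
corr [ 551.   -287.32   -1.25] [ 438.01 -311.84]
   brass only [ 438.1  -311.68]
top [ 435.75 -310.89]
```

```bash
python3 -c "
from h import *
for D,z in((38,206),(26,205.5),(14,203.5),(2,201.3)): hang((438,-311),D,z)"
```

```text
t 14.55 pos [ 412.  -241.6  235.1] yaw y 0.332 F [ 0.2 -0.4 -1.3] w 43.3
shift [-0.0232, 0.0021, 0.0076] turn [0.0001, -0.0006, 0.0009]
t 14.55 pos [ 412.  -241.6  235.1] yaw y 0.332 F [ 0.2 -0.4 -1.3] w 43.3
shift [-0.0352, 0.0021, 0.0081] turn [0.0001, -0.0006, 0.0009]
t 14.55 pos [ 412.  -241.6  235.1] yaw y 0.332 F [ 0.2 -0.4 -1.3] w 43.3
shift [-0.0472, 0.0021, 0.0101] turn [0.0001, -0.0006, 0.0009]
t 14.55 pos [ 412.  -241.6  235.1] yaw y 0.332 F [ 0.2 -0.4 -1.3] w 43.3
shift [-0.0592, 0.002, 0.0123] turn [0.0001, -0.0006, 0.0009]
```

Request:
jog_arm(
  targets=[
    [[-0.012,0.002,0.004],[0,0,0.001],0.3],
    [[-0.023,0.002,0.0075],[0,0,0.001],0.3],
    [[-0.023,0.002,0.0075],[0,0,0.001],0.3],
    [[-0.023,0.002,0.0075],[0,0,0.001],0.3],
  ],
)

```text
t: 15.05
tool_pos: [421.1, -263.1, 227.3]
ee_rot: [[-0.324, 0.946, -0.0], [0.946, 0.324, 0.001], [0.001, -0.0, -1.0]]
ft_force: [0.6, 0.4, -0.8]
width: 43.4
finger_force: 35.0
```

```bash
python3 -c "
from h import *
for D,z in((26,205.5),(14,203.5),(2,201.3)): hang((438,-311),D,z)
save('side','s4.png')
from crop import *
cv2.imwrite('pics/c6.png',crop('s4.png',325,70,60,80,7))"
```

```text
t 15.05 pos [ 421.1 -263.1  227.3] yaw y 0.33 F [ 0.6  0.4 -0.8] w 43.4
shift [-0.0119, 0.0005, 0.0003] turn [-0.0, -0.0012, -0.0013]
t 15.05 pos [ 421.1 -263.1  227.3] yaw y 0.33 F [ 0.6  0.4 -0.8] w 43.4
shift [-0.0239, 0.0005, 0.0023] turn [-0.0, -0.0012, -0.0013]
t 15.05 pos [ 421.1 -263.1  227.3] yaw y 0.33 F [ 0.6  0.4 -0.8] w 43.4
shift [-0.0359, 0.0005, 0.0045] turn [-0.0, -0.0012, -0.0013]
```

View pics/c6.png

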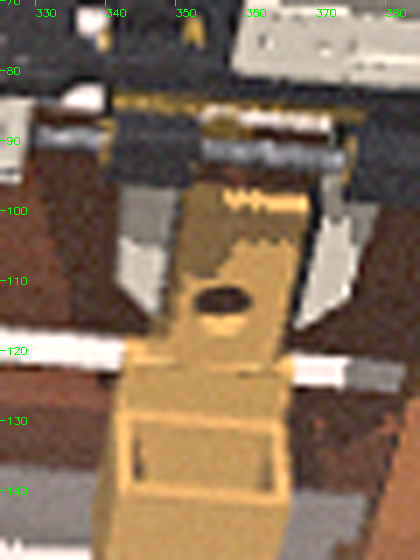

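The eye is at (356.5,113), in line with the earlier peg-tip pixel column of 355.6. I'll slide it in step by step and watch the force.

Request:
jog_arm(
  targets=[
    [[-0.006,0,0],[0,0,0],0.3],
    [[-0.012,0,0],[0,0,0],0.3],
    [[-0.012,0,0],[0,0,0],0.3],
  ],
)

```text
t: 15.48
tool_pos: [425.1, -275.2, 227.6]
ee_rot: [[-0.323, 0.946, 0.0], [0.946, 0.323, 0.0], [0.0, 0.0, -1.0]]
ft_force: [-0.9, -0.4, -2.5]
width: 43.5
finger_force: 35.0
```

Request:
jog_arm(
  targets=[
    [[-0.006,0,0.001],[0,0,0],0.3],
    [[-0.012,0,0.002],[0,0,0],0.3],
    [[-0.012,0,0.002],[0,0,0],0.3],
  ],
)

```text
t: 15.85
tool_pos: [428.9, -286.5, 225.4]
ee_rot: [[-0.323, 0.946, -0.0], [0.946, 0.323, 0.001], [0.001, 0.0, -1.0]]
ft_force: [0.4, -0.3, -1.2]
width: 43.7
finger_force: 35.0
```

```bash
python3 -c "
from h import *
for D,z in((6,202),(2,201.3)): hang((438,-311),D,z)
print(state()['torque'])"
```

```text
t 15.85 pos [ 428.9 -286.5  225.4] yaw y 0.329 F [ 0.4 -0.3 -1.2] w 43.7
shift [-0.0073, 0.0006, 0.0018] turn [0.0001, -0.0007, -0.0018]
t 15.85 pos [ 428.9 -286.5  225.4] yaw y 0.329 F [ 0.4 -0.3 -1.2] w 43.7
shift [-0.0113, 0.0006, 0.0025] turn [0.0001, -0.0007, -0.0018]
[-0.01844732 -0.15941346 -0.04646354]
```

Request:
jog_arm(
  targets=[
    [[-0.004,0.0005,0.0005],[0,0,-0.001],0.3],
    [[-0.007,0.0005,0.0015],[0,0,-0.001],0.3],
    [[-0.009,0.0005,0.002],[0,0,-0.001],0.3],
    [[-0.009,0.0005,0.002],[0,0,-0.001],0.3],
  ],
)

```text
t: 16.35
tool_pos: [432.3, -294.3, 223.5]
ee_rot: [[-0.325, 0.946, -0.0], [0.946, 0.325, 0.001], [0.001, 0.0, -1.0]]
ft_force: [-0.1, 0.1, -1.2]
width: 43.9
finger_force: 35.0
```

Request:
jog_arm(
  targets=[
    [[-0.001,0,0.0002],[0,0,0],0.3],
    [[-0.002,0,0.0005],[0,0,0],0.3],
    [[-0.002,0,0.0005],[0,0,0],0.3],
  ],
)

```text
t: 16.73
tool_pos: [432.9, -296.2, 223.0]
ee_rot: [[-0.325, 0.946, -0.0], [0.946, 0.325, 0.001], [0.001, 0.0, -1.0]]
ft_force: [0.7, 0.9, -0.9]
width: 43.8
finger_force: 35.0
```

Request:
jog_arm(
  targets=[
    [[-0.001,0,0],[0,0,0],0.3],
    [[-0.0015,0,0],[0,0,0],0.3],
    [[-0.0015,0,0],[0,0,0],0.3],
  ],
)

```text
t: 17.1
tool_pos: [433.4, -297.6, 223.0]
ee_rot: [[-0.325, 0.946, -0.0], [0.946, 0.325, 0.001], [0.001, 0.0, -1.0]]
ft_force: [-0.4, 0.2, -2.3]
width: 43.5
finger_force: 35.0
```

Request:
jog_arm(
  targets=[
    [[-0.001,0,0],[0,0,0],0.3],
    [[-0.0015,0,0],[0,0,0],0.3],
    [[-0.0015,0,0],[0,0,0],0.3],
  ],
)

```text
t: 17.48
tool_pos: [433.6, -297.9, 222.9]
ee_rot: [[-0.326, 0.945, -0.001], [0.945, 0.326, 0.002], [0.002, -0.0, -1.0]]
ft_force: [-2.3, 4.5, 2.9]
width: 43.4
finger_force: 35.0
```

Request:
jog_arm(
  targets=[
    [[0.001,0,0.001],[0,0,0],0.3],
    [[0.001,0,0.002],[0,0,0],0.3],
    [[0.001,0,0.003],[0,0,0],0.3],
    [[0.001,0,0.003],[0,0,0],0.3],
  ],
)

```text
t: 17.98
tool_pos: [433.6, -297.8, 219.9]
ee_rot: [[-0.325, 0.946, -0.0], [0.946, 0.325, 0.001], [0.001, 0.0, -1.0]]
ft_force: [0.5, 2.0, -1.1]
width: 43.8
finger_force: 35.0
```

Request:
jog_arm(
  targets=[
    [[0,0,0.0005],[0,0,0],0.3],
    [[0,0,0.001],[0,0,0],0.3],
    [[0,0,0.0015],[0,0,0],0.3],
    [[0,0,0.0015],[0,0,0],0.3],
  ],
)

```text
t: 18.48
tool_pos: [433.6, -297.9, 218.5]
ee_rot: [[-0.325, 0.946, -0.0], [0.946, 0.325, 0.001], [0.001, 0.0, -1.0]]
ft_force: [-0.1, 5.2, 0.9]
width: 44.0
finger_force: 35.0
```

Request:
jog_arm(
  targets=[
    [[0.0005,0,0.0005],[0,0,0],0.3],
    [[0.0005,0,0.001],[0,0,0],0.3],
    [[0.0005,0,0.001],[0,0,0],0.3],
  ],
)

```text
t: 18.85
tool_pos: [433.6, -297.8, 218.0]
ee_rot: [[-0.325, 0.946, 0.001], [0.946, 0.325, -0.0], [-0.0, 0.0, -1.0]]
ft_force: [-1.0, 3.7, 5.5]
width: 43.5
finger_force: 35.0
```

Request:
jog_arm(
  targets=[
    [[0,0,0],[0,0,0],0.48],
    [[0,0,0],[0,0,0],0.52],
    [[0,0,0],[0,0,0],0.6],
    [[0,0,0],[0,0,0],0.7],
    [[0,0,0],[0,0,0],0.7],
  ],
  grip_force=5,
)

```text
t: 19.48
tool_pos: [433.4, -297.7, 217.5]
ee_rot: [[-0.325, 0.946, -0.0], [0.946, 0.325, 0.001], [0.001, 0.0, -1.0]]
ft_force: [0.4, -0.3, 0.1]
width: 64.1
finger_force: 0.0
```

Request:
jog_arm(
  targets=[
    [[0.002,0,-0.01],[0,0,0],0.7],
    [[0.004,0,-0.04],[0,0,0],0.7],
    [[0.01,0,-0.08],[0,0,0],0.7],
    [[0.06,0,-0.13],[0,0,0],0.7],
    [[0.12,0,-0.18],[0,0,0],0.7],
  ],
)

```text
t: 20.1
tool_pos: [400.0, -200.2, 384.3]
ee_rot: [[-0.324, 0.946, 0.001], [0.946, 0.324, 0.0], [0.0, 0.001, -1.0]]
ft_force: [0.3, 0.2, 0.7]
width: 64.2
finger_force: 0.0
```

Request:
jog_arm(
  targets=[
    [[0.05,-0.05,-0.02],[0,0,0],0.7],
    [[0.1,-0.1,-0.02],[0,0,0],0.7],
    [[0.14,-0.14,-0.02],[0,0,0],0.7],
    [[0.14,-0.14,-0.02],[0,0,0],0.7],
  ],
)

```text
t: 20.6
tool_pos: [220.0, -112.8, 403.0]
ee_rot: [[-0.324, 0.946, 0.002], [0.946, 0.324, -0.002], [-0.003, 0.001, -1.0]]
ft_force: [0.3, -0.0, 1.0]
width: 64.2
finger_force: 0.0
```

```bash
python3 -c "
from h import *
save('side','s5.png');save('top','t5.png');go(350,-200,300,.33)
from crop import *
a=crop('s5.png',300,60,100,120,4);b=crop('t5.png',360,200,80,100,5)
A=np.zeros((500,800,3),np.uint8);A[:480,:400]=a;A[:,400:]=b;cv2.imwrite('pics/c7.png',A)"
```

```text
t 20.7 pos [ 221.9 -114.   403.1] yaw y 0.331 F [ 0.6 -0.1  0.1] w 64.3
shift [-0.1227, 0.0931, 0.1035] turn [0.001, 0.0024, 0.0006]
```

View pics/c7.png

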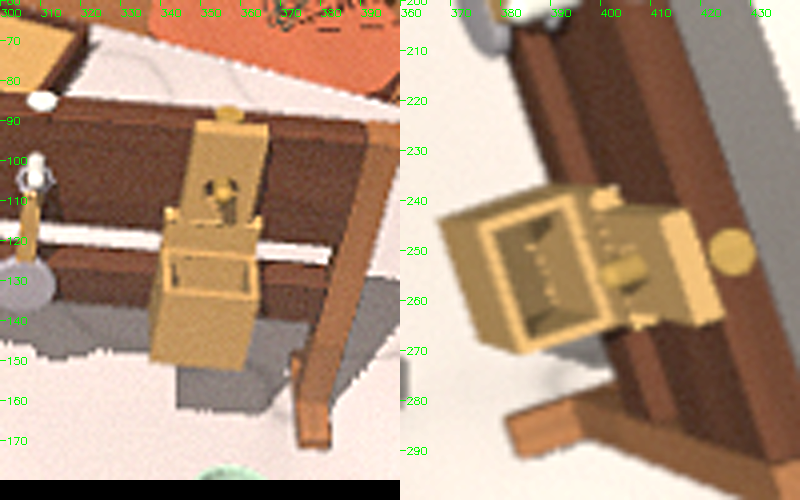

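The holder hangs on the brass peg, which shows in its eye at (355,108) in the side view and (403,255) in the top view. It looks flush with the boards and upright, and the arm is clear.

```bash
python3 -c "
from station import finish_job; print(finish_job())"
```

```text
the job is handed in; nothing more can be done
None
```

The holder was stood on the cork mat, regrasped by its sides and now hangs by its eye on the brass peg, its back looking flat to the boards in the last pictures; the job was handed in at about 21 s, with no verdict shown and no final check made that the other tea things are unmoved.

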